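# Sort the emptied pockets on the hallway cabinet

## Robot

A 7-joint arm with a two-finger parallel gripper is mounted at the origin on the work surface. World frame = base frame: x ahead of the robot, y to its left, z up, the work surface at z = 0. Lengths are in m, angles in rad, forces in N, time in s.
With the tool pointing down it reaches from about 0.4 to 0.875 m from the base axis. Payload 19.3 kg.
Tool frame: the origin (TCP) lies on the mounting face of the last link; the fingertips stand 173 mm ahead of it and the grasp point (between the pads) lies 155 mm ahead of it (finger_overhang is the distance from the TCP to the fingertips, in m); z points along the fingers, y is the direction in which the jaws open and shut (so a half turn about z gives the same grasp; the last joint's range is limited). The gripper opens to 85 mm and grips with 20 to 120 N. Pads are 22 mm wide; open, the fingers measure 114 mm over their backs; the gripper's body (76 mm by 85 mm) begins 54 mm behind the grasp point. The pads swing forward as they close: fully open they stand 13 mm farther back than shut.
Start: joints at [-1.182, 0.521, -0.036, 1.599, 0.021, 1.021, -0.113], TCP at [0.277, 0.56, 0.405] pointing down, gripper open.
Joint ranges: [-2.91, 2.91], [-0.3, 2.13], [-1.5, 1.42], [0.17, 2.43], [-1.26, 4.41], [0.16, 1.93], [-2.52, 2.52]. Speed limits (rad/s): [1.89, 1.89, 2.39, 2.39, 3.01, 3.01, 3.01].

## Interface

Orientations are given as a unit quaternion [w, x, y, z].
In Python, from plant import observe, get_image, calibration, close_job, finger_overhang gives the robot as it stands.
- The arm moves only by the tool send_rows, never from a script. Its argument "increments" is a list of rows, each a list of 3 entries, a list of its own where there are three numbers: the closure, from 0 (fully open) to 1 (shut), then the shift along the tool's x, y, z in m, then the turn, a rotation vector about the tool's x, y, z in degrees. In form: [[grip, [x, y, z], [wx, wy, wz]], ...]. A call has 1 to 20 rows; each row is the pose to reach, as a shift and turn from the pose commanded when the call began, along the tool's axes at that moment; what a row does not reach only later rows make up. A row lasts 1/8 s, in which the tool goes at most 62.5 mm and 10.7 degrees, less where a joint would pass 70% of its speed; a pose out of reach is approached as far as the arm can. A call with a gripper value outside its range is refused whole. The fingers move at their own pace and stop on an object; the grip force is fixed at half the most. Time passes only in rows, so rows that repeat a pose let the fingers close. It gives the time, the measured TCP pose, the force and the opening at its end, in the units of the state.
- observe(): the state, without advancing time (a new reading comes with each control period).
- get_image(name): name is "side" or "top" or "wrist"; returns (picture, depth): 420x560x3 uint8, blue, green, red; 420x560 float32, m along the optical axis (not along the pixel's ray), 0 where there is no reading.
- calibration(name): a dict with "camera_matrix" (3x3 intrinsics, pixels), "T" (4x4, takes a point from camera to world coordinates); the wrist camera has in their place "T_tool_cam" (4x4, takes a point from camera to tool coordinates, whose origin is the TCP and whose axes are the flange's). Camera axes: x right, y down, z forward; pixel columns grow to the right and rows downward; lengths in m; the calibration is good to about 2 mm. A picture is of the moment at which its call begins: read the wrist's pose just before it. calibration takes no time and is no camera call.
- close_job(): hands the job in, once; it reports no verdict.
The state is a dict: "clock": time; "joints": joint angles; "qd": joint speeds; "joint_efforts": joint torques, N m; "position": TCP position; "ee_rot": TCP orientation; "wrist_force": force on the tool from outside, world axes, zero at the start; "moment": the same for the moment, N m; "width": finger opening in m.
Only numpy, scipy, OpenCV 4.12 (cv2) and the standard library are available. Lean on these libraries where they do the work, as an engineer would, in place of code of your own. Each camera call takes 0.05 s, during which the arm holds its last target.

## Task

Sort the things on the cabinet top: stand the two battery cells upright in the clear box, one in each compartment, lay the car remote and the house key flat on the floor of the steel keyring holder, not on top of each other, and set the small round tin flat in the middle part of the porcelain dish. Leave the red cup and the clothes brush where they are.

Things in the scene. Friction and masses are not known exactly. Their poses are not given: they have to be found in the camera images.
- cell1_mid (a point): standing round battery cell, one of two alike; 26 mm diameter, 50 mm tall in all, lower 34 mm grey plastic sleeve, bare steel above (top 2 mm is a 7 mm stud). Point: its centre, 25 mm above its foot; z up along its axis.
- cell2_mid (a point): standing round battery cell, the other of the two; 26 mm diameter, 50 mm tall in all, lower 34 mm grey plastic sleeve, bare steel above (top 2 mm is a 7 mm stud). Point: its centre, 25 mm above its foot; z up along its axis.
- remote_mid (a point): car remote key lying flat: black plastic pod 60 mm long (its x), 28 mm wide (y), 14 mm thick (z), two grey buttons on top, with a thin steel loop reaching 14 mm beyond the pod's -x end. Point: centre of the pod, 7 mm above its underside.
- housekey_mid (a point): house key lying flat: chunky pale wooden head 40 mm long (its x), 26 mm wide (y), 12 mm thick (z), from whose +x end a thin toothed steel blade reaches 30 mm further. Point: centre of the wooden head, 6 mm above its underside.
- tin_mid (a point): small round shut aluminium tin lying flat: 44 mm diameter lid over a 41 mm body (the 41 mm body is the lower 10 mm), 18 mm tall. Point: its centre, 9 mm above its foot; z up.
- box: fixed clear plastic box, its lid off, open at the top: 90 mm (its x) by 150 mm (y) outside, 30 mm tall, walls 3 mm, floor 3 mm thick, grey clips 5 mm thick on the outside of the two short ends, white rim, white paper on the floor. A 3 mm thick, 27 mm high wall along its x at y = 0 makes two compartments, each 84 mm (x) by 70.5 mm (y), centred at y = +36.75 and -36.75 mm. Origin: centre of its underside.
- tray: fixed silver steel keyring holder, a shallow open rectangular tray: 110 mm (its x) by 170 mm (y) outside, rim 12 mm high, walls 3 mm, floor 3 mm thick. Origin: centre of its underside.
- dish: fixed round white porcelain dish: 136 mm across the rim, 16 mm high, flat inner floor about 100 mm across, 5 mm above its underside; its sides flare. Origin: centre of its underside.
- cup: bystander: loose red hard silicone cup, 78 mm across the rim, 90 mm tall, standing upright. Origin: centre of its underside.
- brush: bystander: loose white plastic clothes brush lying bristles down, 200 mm long (its x), 42 mm wide, 32 mm tall. Origin: centre of its underside.
There are look-alikes about, which are no part of the job. What is shaped like the part that bears cell1_mid but brown, green or yellow is not meant.

How it is judged:
By the outcome, as a careful person would: the job done as asked, in the order asked, and still so for the second after the job is handed in, with the robot touching nothing.
It also fails if it takes over 128 s, if anything falls off the work surface, if the arm or the gripper's body presses on something with over 40 N, if the wrist force passes 120 N, or if a joint passes its speed limit or range.

## Working session

There is one attempt and no reset: what is moved stays moved. The work goes in short steps, Python scripts to look and compute and a tool call to move; the robot and the scene stay as the last step left them, time stands still between calls to the robot, and variables do not carry over. Pictures are saved under pics/ and viewed, and the job is handed in when it is done.

Besides the shell and the picture viewer there is one more tool, called by a JSON object that holds its "method" and its "body". send_rows: Moves the arm, as the interface text tells. Its arguments: {"type":"object","properties":{"increments":{"type":"array","items":{"type":"array"}}},"required":["increments"]}

```bash
ls; mkdir -p pics; python3 - <<'E'
from plant import observe, get_image, calibration, finger_overhang
import cv2,numpy as np
print(observe(), finger_overhang)
for n in ["side","top","wrist"]:
    c=calibration(n); print(n,{k:np.round(v,4).tolist() for k,v in c.items()})
    im,d=get_image(n); cv2.imwrite(f"pics/{n}0.png",im); np.save(f"pics/{n}0.npy",d)
    print((d>0).mean())
E
```

```text
pics
{'clock': 0.0, 'joints': array([-1.18222006,  0.5220631 , -0.03633849,  1.59999167,  0.0212098 ,
        1.0211186 , -0.11280613]), 'qd': array([ 0.00028875, -0.00060538,  0.00084132, -0.00049449, -0.00130635,
        0.00019703, -0.00163367]), 'joint_efforts': array([ 3.75845821e-04, -9.27090311e+01,  1.97962359e+00, -3.69955981e+01,
        1.78030785e-02,  7.59656075e-03, -2.30072772e-05]), 'position': array([0.27673852, 0.56024226, 0.40410076]), 'ee_rot': array([-9.23497650e-05,  2.27382494e-01,  9.73805342e-01, -5.90504434e-04]), 'wrist_force': array([ 0.07444736,  0.39476705, -0.62182291]), 'moment': array([-0.02008611,  0.03386248,  0.05004769]), 'width': 0.08520696013217237} 0.1734
side {'camera_matrix': [[532.672, 0.0, 279.2666], [0.0, 532.672, 205.7554], [0.0, 0.0, 1.0]], 'T': [[-0.9991, -0.023, 0.0353, 0.4431], [-0.041, 0.7246, -0.6879, 0.9595], [-0.0097, -0.6888, -0.7249, 1.0806], [0.0, 0.0, 0.0, 1.0]]}
0.9960969387755102
top {'camera_matrix': [[510.9736, 0.0, 282.716], [0.0, 510.9736, 210.0712], [0.0, 0.0, 1.0]], 'T': [[0.0205, -0.9859, 0.1663, 0.2645], [-0.9998, -0.0201, 0.0041, -0.001], [-0.0007, -0.1663, -0.9861, 1.4943], [0.0, 0.0, 0.0, 1.0]]}
0.9958630952380952
wrist {'camera_matrix': [[293.0043, 0.0, 279.4506], [0.0, 293.0043, 213.6453], [0.0, 0.0, 1.0]], 'T_tool_cam': [[0.0, -0.9637, -0.2672, 0.0683], [1.0, -0.0002, 0.0007, -0.0008], [-0.0007, -0.2672, 0.9637, 0.0306], [0.0, 0.0, 0.0, 1.0]]}
0.9962542517006803
```

View pics/top0.png

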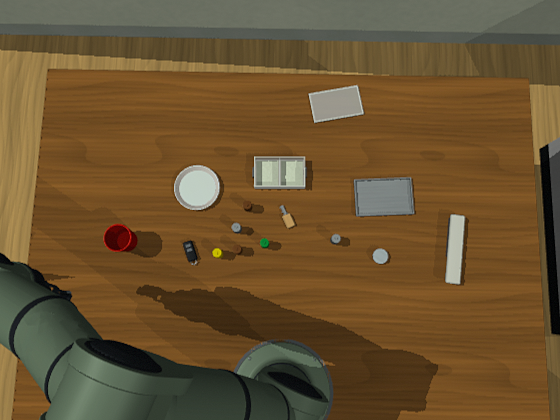

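View pics/side0.png

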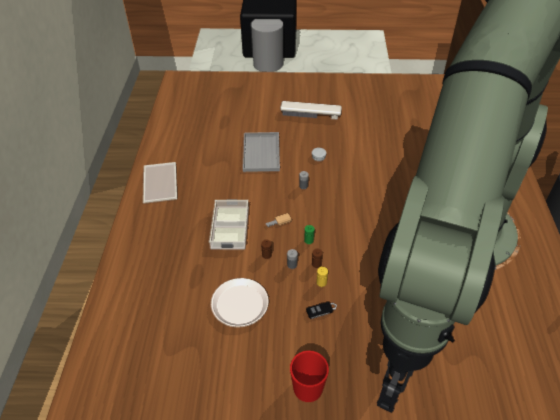

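View pics/wrist0.png

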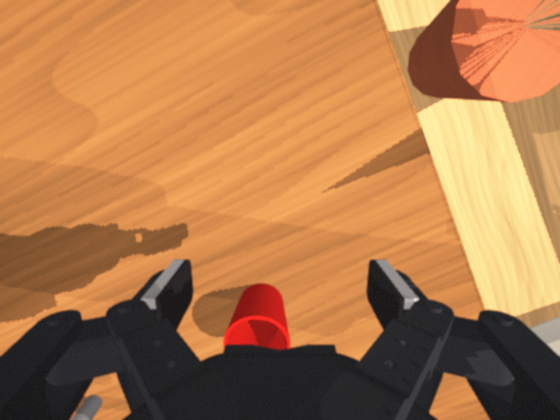

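```bash
python3 - <<'E'
import cv2
im=cv2.imread('pics/top0.png')
cv2.imwrite('pics/t_a.png',cv2.resize(im[150:280,165:315],None,fx=5,fy=4.6*5/4.6,interpolation=cv2.INTER_CUBIC)[:600])
cv2.imwrite('pics/t_b.png',cv2.resize(im[165:295,315:475],None,fx=5,fy=5,interpolation=cv2.INTER_CUBIC)[:600])
im=cv2.imread('pics/side0.png')
cv2.imwrite('pics/s_a.png',cv2.resize(im[190:330,200:350],None,fx=4.2,fy=4.2,interpolation=cv2.INTER_CUBIC))
cv2.imwrite('pics/s_b.png',cv2.resize(im[95:205,235:350],None,fx=5,fy=5,interpolation=cv2.INTER_CUBIC))
E
```

```text
(no output)
```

View pics/t_a.png

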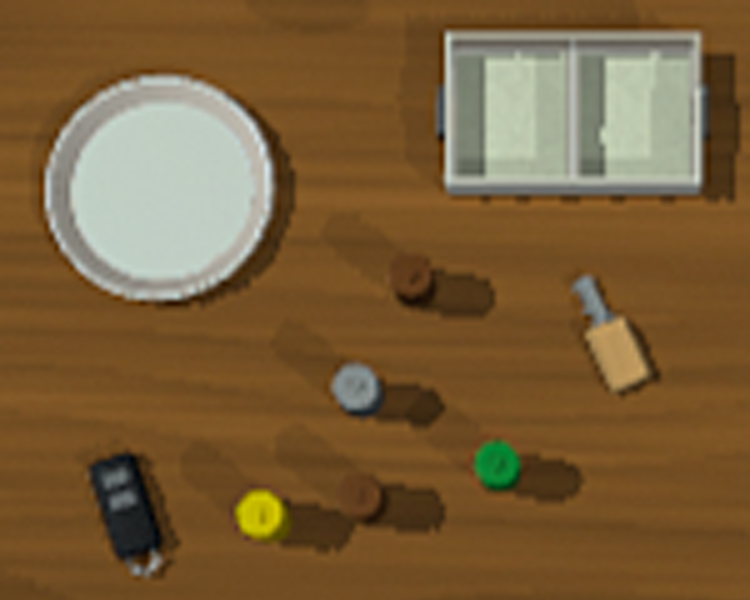

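View pics/t_b.png

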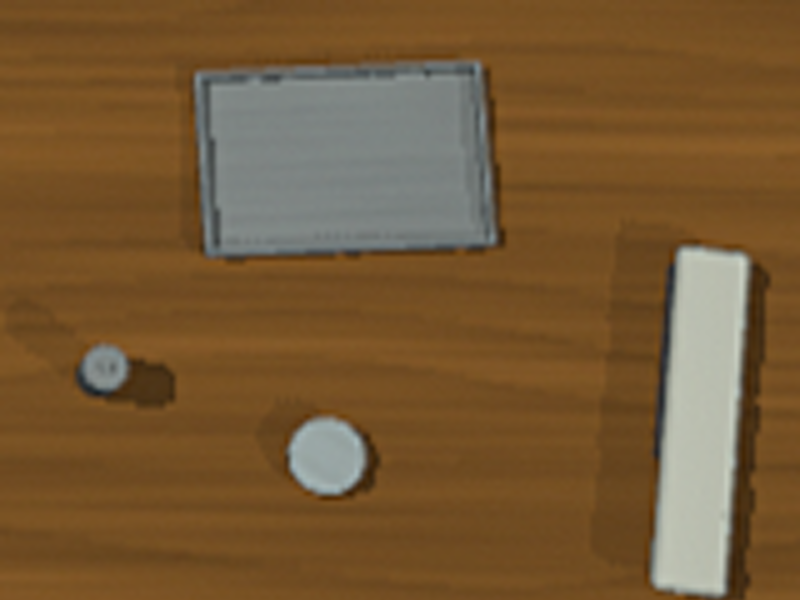

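View pics/s_a.png

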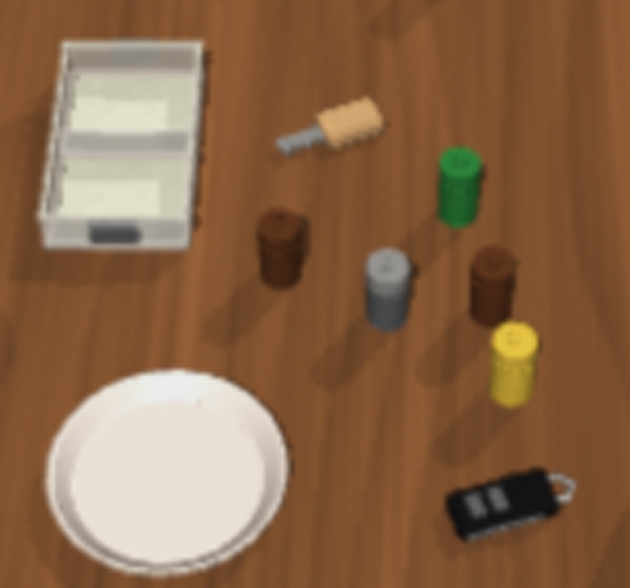

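View pics/s_b.png

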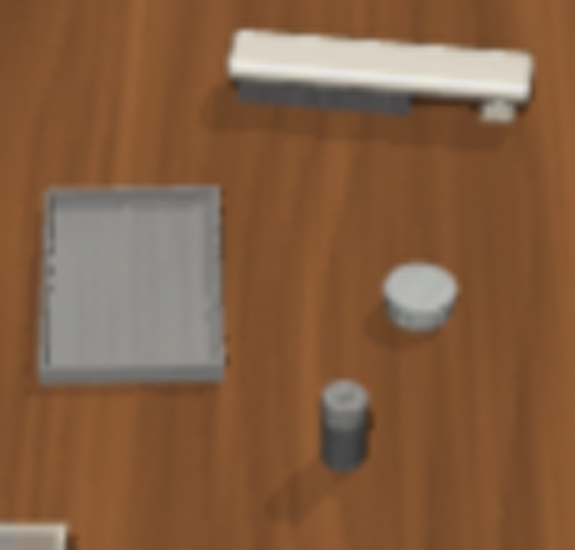

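```bash
cat > h.py <<'E'
import numpy as np
from plant import calibration
CT={n:calibration(n) for n in ['top','side']}
def ray(n,u,v):
    c=CT[n];K=np.array(c['camera_matrix']);T=np.array(c['T'])
    d=T[:3,:3]@np.array([(u-K[0,2])/K[0,0],(v-K[1,2])/K[1,1],1.]);return T[:3,3],d
def atz(n,u,v,z):
    o,d=ray(n,u,v);return o+d*(z-o[2])/d[2]
def tri(rs):
    A=np.zeros((3,3));b=np.zeros(3)
    for o,d in rs:
        d=d/np.linalg.norm(d);P=np.eye(3)-np.outer(d,d);A+=P;b+=P@o
    p=np.linalg.solve(A,b)
    r=[np.linalg.norm((np.eye(3)-np.outer(d,d)/(d@d))@(p-o)) for o,d in rs]
    return p,max(r)
E
python3 - <<'E'
from h import *
ta=lambda x,y:((x+.5)/5+165-.5,(y+.5)/5+150-.5)
tb=lambda x,y:((x+.5)/5+315-.5,(y+.5)/5+165-.5)
sa=lambda x,y:((x+.5)/4.2+200-.5,(y+.5)/4.2+190-.5)
sb=lambda x,y:((x+.5)/5+235-.5,(y+.5)/5+95-.5)
dt=np.load('pics/top0.npy');ds=np.load('pics/side0.npy')
P={'cellA':(ta(357,386),sa(388,264),.05),'cellB':(tb(105,368),sb(344,395),.05),'tin':(tb(328,457),sb(420,282),.018),
'key':(ta(618,354),sa(349,120),.012),'keytip':(ta(581,278),sa(282,146),.006),'remote':(ta(127,507),sa(500,502),.014),'remF':(ta(112,459),sa(452,513),.014),'remL':(ta(142,555),sa(548,490),.014),
'dish':(ta(160,187),sa(167,470),.016),
'tr1':(tb(195,73),sb(47,190),.012),'tr2':(tb(483,62),sb(218-171,190),.012),
'brownN':(ta(411,272),sa(281,224),.05),'green':(ta(497,464),sa(461,163),.05),'brownS':(ta(360,497),sa(493,262),.05),'yellow':(ta(262,514),sa(514,340),.05)}
for k,(t,s,z) in P.items():
    p,r=tri([ray('top',*t),ray('side',*s)])
    o,d=ray('top',*t); q=o+d*dt[int(round(t[1])),int(round(t[0]))]
    o,d=ray('side',*s); q2=o+d*ds[int(round(s[1])),int(round(s[0]))]
    print(k,np.round(p,4),'res',round(r,4),'topz',np.round(atz('top',*t,z),4)[:2],'sidez',np.round(atz('side',*s,z),4)[:2],'dT',np.round(q,3),'dS',np.round(q2,3))
print('tray',[np.round(atz('top',*tb(*c),.012),4)[:2].tolist() for c in [(195,73),(483,62),(498,245),(210,257)]])
print('trayS',[np.round(atz('side',*sb(*c),.012),4)[:2].tolist() for c in [(47,188),(219,186),(224,375),(40,378)]])
print('box',[np.round(atz('top',*ta(*c),.03),4)[:2].tolist() for c in [(446,33),(700,33),(700,192),(446,192)]])
print('boxS',[np.round(atz('side',*sa(*c),.03),4)[:2].tolist() for c in [(63,42),(204,42),(190,222),(42,220)]])
E
```

```text
cellA [0.4564 0.1374 0.0481] res 0.0009 topz [0.457  0.1371] sidez [0.4555 0.1391] dT [0.458 0.138 0.042] dS [0.456 0.138 0.048]
cellB [ 0.4302 -0.147   0.0492] res 0.0 topz [ 0.4302 -0.1469] sidez [ 0.4302 -0.1461] dT [ 0.43  -0.147  0.05 ] dS [ 0.43  -0.15   0.047]
tin [ 0.3847 -0.2783  0.0216] res 0.0001 topz [ 0.3848 -0.279 ] sidez [ 0.3846 -0.2826] dT [ 0.385 -0.279  0.019] dS [ 0.385 -0.282  0.019]
key [ 0.4844 -0.0116  0.0086] res 0.0003 topz [ 0.4841 -0.0116] sidez [ 0.484  -0.0085] dT [ 0.484 -0.012  0.012] dS [ 0.484 -0.009  0.012]
keytip [0.5279 0.0112 0.008 ] res 0.0017 topz [0.53   0.0111] sidez [0.5263 0.01  ] dT [ 0.532  0.011 -0.007] dS [0.526 0.01  0.007]
remote [0.3891 0.2725 0.0077] res 0.0002 topz [0.3884 0.2713] sidez [0.3897 0.2764] dT [0.389 0.273 0.007] dS [0.39  0.277 0.016]
remF [0.4163 0.2822 0.0105] res 0.0001 topz [0.4161 0.2815] sidez [0.4163 0.2844] dT [ 0.418  0.285 -0.003] dS [0.416 0.281 0.008]
remL [0.3618 0.2626 0.006 ] res 0.0005 topz [0.3608 0.2613] sidez [0.3629 0.2677] dT [ 0.362  0.264 -0.004] dS [0.363 0.269 0.017]
dish [0.5774 0.2615 0.0136]
[... 516 characters left out ...]
 [0.4136 0.0563 0.047 ] res 0.0008 topz [0.414  0.0561] sidez [0.4129 0.0591] dT [0.414 0.056 0.053] dS [0.413 0.06  0.051]
brownS [0.3939 0.1334 0.0473] res 0.0 topz [0.3937 0.1331] sidez [0.394  0.1355] dT [0.394 0.133 0.05 ] dS [0.394 0.136 0.051]
yellow [0.3828 0.1888 0.0462] res 0.0005 topz [0.383  0.1882] sidez [0.3825 0.1917] dT [0.383 0.189 0.046] dS [0.382 0.191 0.049]
tray [[0.6118, -0.2036], [0.622, -0.3749], [0.5119, -0.3814], [0.5013, -0.2122]]
trayS [[0.6209, -0.3743], [0.5113, -0.3794], [0.5009, -0.202], [0.6096, -0.1961]]
box [[0.6713, 0.0939], [0.6744, -0.0564], [0.5783, -0.0577], [0.5753, 0.091]]
boxS [[0.6733, -0.0551], [0.5808, -0.0581], [0.5769, 0.0946], [0.6673, 0.096]]
```

```bash
cat > mv.py <<'E'
import numpy as np,sys
from scipy.spatial.transform import Rotation as Ro
from plant import observe
def Rphi(p):
    p=np.radians(p);y=np.array([np.cos(p),np.sin(p),0]);z=np.array([0,0,-1.]);return np.column_stack([np.cross(y,z),y,z])
def plan(*ts):
    s=observe();q=s['ee_rot'];R=Ro.from_quat([q[1],q[2],q[3],q[0]]).as_matrix();p=s['position']
    print('t',round(s['clock'],2),'p',np.round(p,4),'phi',round(np.degrees(np.arctan2(R[1,1],R[0,1])),2),'w',round(s['width'],4),'q',np.round(s['joints'],2),'F',np.round(s['wrist_force'],1))
    for x,y,z,f in ts:
        print((x,y,z,f),'->',np.round(R.T@(np.array([x,y,z])-p),4).tolist(),np.round(Ro.from_matrix(R.T@Rphi(f)).as_rotvec(degrees=True),2).tolist())
if __name__=='__main__':
    plan(*[tuple(map(float,a.split(','))) for a in sys.argv[1:]])
E
python3 mv.py .4567,.1375,.30,95 .4567,.1375,.192,95
```

```text
t 0.15 p [0.2768 0.5603 0.4043] phi 63.71 w 0.0854 q [-1.18  0.52 -0.04  1.6   0.02  1.02 -0.11] F [-0.1  0.  -0.2]
(0.4567, 0.1375, 0.3, 95.0) -> [-0.3485, -0.2993, 0.1045] [-0.05, -0.01, -31.29]
(0.4567, 0.1375, 0.192, 95.0) -> [-0.3485, -0.2992, 0.2125] [-0.05, -0.01, -31.29]
```

{"method": "send_rows", "body": {"increments": [[0.2,[-0.3485,-0.2993,0.1045],[0,0,-31.3]],[0.2,[-0.3485,-0.2993,0.1045],[0,0,-31.3]],[0.2,[-0.3485,-0.2993,0.1045],[0,0,-31.3]],[0.2,[-0.3485,-0.2993,0.1045],[0,0,-31.3]],[0.2,[-0.3485,-0.2993,0.1045],[0,0,-31.3]],[0.2,[-0.3485,-0.2993,0.1045],[0,0,-31.3]],[0.2,[-0.3485,-0.2993,0.1045],[0,0,-31.3]],[0.2,[-0.3485,-0.2993,0.1045],[0,0,-31.3]],[0.2,[-0.3485,-0.2993,0.1045],[0,0,-31.3]],[0.2,[-0.3485,-0.2993,0.1045],[0,0,-31.3]],[0.2,[-0.3485,-0.2993,0.1045],[0,0,-31.3]],[0.2,[-0.3485,-0.2993,0.1045],[0,0,-31.3]]]}}

```text
clock: 1.65
position: [0.4565, 0.1385, 0.3004]
ee_rot: [0.0, -0.044, 0.999, 0.0]
wrist_force: [-0.0, 0.3, -1.0]
width: 0.068
```

```bash
python3 mv.py .4567,.1375,.30,95 .4567,.1375,.192,95; python3 - <<'E'
from plant import get_image
import cv2,numpy as np
im,d=get_image('wrist');cv2.imwrite('pics/w1.png',im);np.save('pics/w1.npy',d)
E
```

```text
t 1.65 p [0.4565 0.1385 0.3004] phi 95.1 w 0.068 q [-0.34  0.45 -0.1   2.07  0.08  0.62  1.17] F [-0.   0.3 -1. ]
(0.4567, 0.1375, 0.3, 95.0) -> [-0.0001, -0.001, 0.0004] [0.01, 0.02, 0.1]
(0.4567, 0.1375, 0.192, 95.0) -> [-0.0001, -0.001, 0.1084] [0.01, 0.02, 0.1]
```

View pics/w1.png

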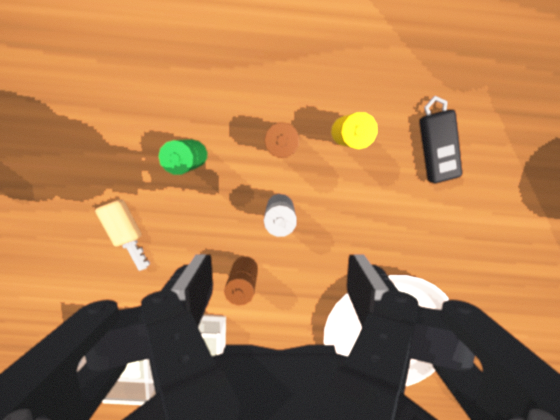

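```bash
cat >> h.py <<'E'
from scipy.spatial.transform import Rotation as Ro
def wray(p,q,u,v):
    c=calibration('wrist');K=np.array(c['camera_matrix']);T=np.array(c['T_tool_cam'])
    R=Ro.from_quat([q[1],q[2],q[3],q[0]]).as_matrix()
    o=R@T[:3,3]+p; d=R@T[:3,:3]@np.array([(u-K[0,2])/K[0,0],(v-K[1,2])/K[1,1],1.]);return o,d
def watz(p,q,u,v,z):
    o,d=wray(p,q,u,v);return np.round(o+d*(z-o[2])/d[2],4)
E
python3 - <<'E'
from h import *
from plant import observe
s=observe();p,q=s['position'],s['ee_rot']
print(watz(p,q,281,222,.048),watz(p,q,441,145,.014),watz(p,q,116,223,.012),watz(p,q,140,258,.006))
E
```

```text
[0.4563 0.1394 0.048 ] [0.3865 0.27   0.014 ] [ 0.4817 -0.0107  0.012 ] [0.5179 0.0072 0.006 ]
```

{"method": "send_rows", "body": {"increments": [[0.2,[0,0,0.06],[0,0,0]],[0.2,[0,0,0.1084],[0,0,0]],[0.2,[0,0,0.1084],[0,0,0]],[0.2,[0,0,0.1084],[0,0,0]],[1,[0,0,0.1084],[0,0,0]],[1,[0,0,0.1084],[0,0,0]],[1,[0,0,0.1084],[0,0,0]],[1,[0,0,0.1084],[0,0,0]],[1,[0,0,0.1084],[0,0,0]],[1,[0,0,0.1084],[0,0,0]],[1,[0,0,0.04],[0,0,0]],[1,[0,0,0],[0,0,0]],[1,[0,0,0],[0,0,0]]]}}

```text
clock: 3.32
position: [0.4574, 0.1377, 0.3035]
ee_rot: [0.003, -0.043, 0.999, 0.001]
wrist_force: [-0.4, -0.9, -1.3]
width: 0.0247
```

```bash
python3 mv.py .6245,.055,.30,-1.5  .6245,.055,.196,-1.5
```

```text
t 3.33 p [0.4574 0.1377 0.3035] phi 94.98 w 0.0247 q [-0.33  0.44 -0.11  2.07  0.08  0.63  1.16] F [-0.4 -0.9 -1.3]
(0.6245, 0.055, 0.3, -1.5) -> [-0.1593, -0.0969, 0.0043] [0.34, 0.17, 96.48]
(0.6245, 0.055, 0.196, -1.5) -> [-0.1587, -0.0971, 0.1083] [0.34, 0.17, 96.48]
```

{"method": "send_rows", "body": {"increments": [[1,[-0.159,-0.097,0],[0,0,96.5]],[1,[-0.159,-0.097,0],[0,0,96.5]],[1,[-0.159,-0.097,0],[0,0,96.5]],[1,[-0.159,-0.097,0],[0,0,96.5]],[1,[-0.159,-0.097,0],[0,0,96.5]],[1,[-0.159,-0.097,0],[0,0,96.5]],[1,[-0.159,-0.097,0],[0,0,96.5]],[1,[-0.159,-0.097,0],[0,0,96.5]],[1,[-0.159,-0.097,0],[0,0,96.5]],[1,[-0.159,-0.097,0],[0,0,96.5]],[1,[-0.159,-0.097,0],[0,0,96.5]],[1,[-0.159,-0.097,0],[0,0,96.5]],[1,[-0.159,-0.097,0],[0,0,96.5]],[1,[-0.159,-0.097,0],[0,0,96.5]],[1,[-0.159,-0.097,0],[0,0,96.5]]]}}

```text
clock: 5.2
position: [0.6236, 0.0548, 0.3002]
ee_rot: [0.0, 0.716, 0.698, 0.0]
wrist_force: [-0.3, -0.5, -1.2]
width: 0.024
```

```bash
python3 mv.py .6245,.055,.23,-1.5  .6245,.055,.196,-1.5; python3 - <<'E'
from plant import get_image
import cv2,numpy as np
for n in ['wrist','side']:
    im,d=get_image(n);cv2.imwrite(f'pics/{n}2.png',im if n=='wrist' else cv2.resize(im[120:320,150:350],None,fx=3,fy=3))
E
```

```text
t 5.2 p [0.6236 0.0548 0.3002] phi -1.48 w 0.024 q [-0.42  0.68  0.36  1.7  -0.3   0.82  0.05] F [-0.3 -0.5 -1.2]
(0.6245, 0.055, 0.23, -1.5) -> [0.0002, 0.0009, 0.0702] [0.0, -0.0, 0.02]
(0.6245, 0.055, 0.196, -1.5) -> [0.0002, 0.0009, 0.1042] [0.0, -0.0, 0.02]
```

View pics/wrist2.png

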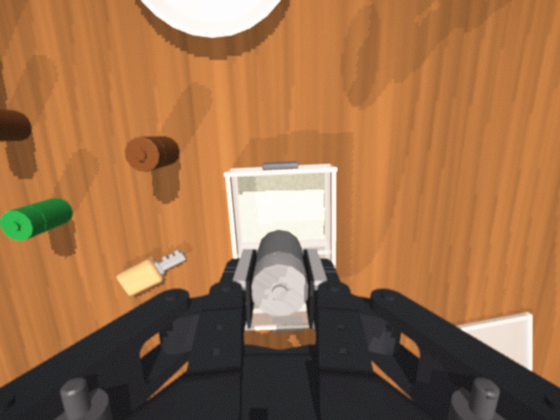

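View pics/side2.png

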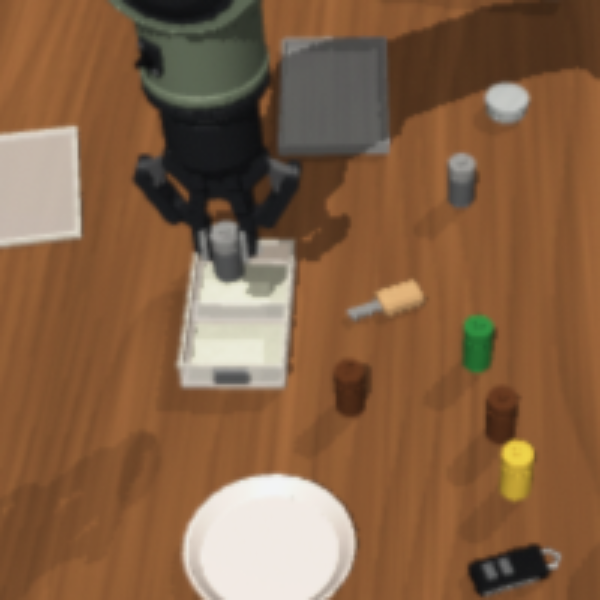

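{"method": "send_rows", "body": {"increments": [[1,[0,0.001,0.05],[0,0,0]],[1,[0,0.001,0.08],[0,0,0]],[1,[0,0.001,0.095],[0,0,0]],[1,[0,0.001,0.1],[0,0,0]],[1,[0,0.001,0.1025],[0,0,0]],[1,[0,0.001,0.1035],[0,0,0]],[1,[0,0.001,0.1035],[0,0,0]],[1,[0,0.001,0.1035],[0,0,0]]]}}

```text
clock: 6.3
position: [0.6247, 0.0549, 0.1971]
ee_rot: [0.0, 0.716, 0.698, 0.0]
wrist_force: [-0.1, -0.4, -1.4]
width: 0.0243
```

```bash
python3 mv.py .6245,.055,.195,-1.5
```

```text
t 6.3 p [0.6247 0.0549 0.1971] phi -1.49 w 0.0243 q [-0.37  0.82  0.29  1.73 -0.36  0.64  0.09] F [-0.1 -0.4 -1.4]
(0.6245, 0.055, 0.195, -1.5) -> [0.0001, -0.0002, 0.0021] [0.03, -0.01, 0.01]
```

{"method": "send_rows", "body": {"increments": [[1,[0,0,0.001],[0,0,0]],[1,[0,0,0.0015],[0,0,0]],[1,[0,0,0.0015],[0,0,0]]]}}

```text
clock: 6.68
position: [0.6247, 0.0549, 0.1961]
ee_rot: [0.0, 0.716, 0.698, 0.0]
wrist_force: [-4.3, 0.5, 15.0]
width: 0.0242
```

{"method": "send_rows", "body": {"increments": [[0.5,[0,0,0],[0,0,0]],[0.5,[0,0,0],[0,0,0]],[0.5,[0,0,0],[0,0,0]],[0.5,[0,0,0],[0,0,0]],[0.5,[0,0,-0.03],[0,0,0]],[0.5,[0,0,-0.08],[0,0,0]],[0.5,[0,0,-0.105],[0,0,0]],[0.2,[0,0,-0.105],[0,0,0]]]}}

```text
clock: 7.68
position: [0.625, 0.0549, 0.3021]
ee_rot: [0.001, 0.716, 0.698, 0.001]
wrist_force: [-0.5, -0.2, -0.9]
width: 0.0598
```

```bash
python3 mv.py .4302,-.1468,.30,0  .4302,-.1468,.192,0; python3 - <<'E'
from plant import get_image
import cv2,numpy as np
im,d=get_image('wrist');cv2.imwrite(f'pics/w3.png',im)
E
```

```text
t 7.67 p [0.625  0.0549 0.3021] phi -1.49 w 0.0598 q [-0.42  0.68  0.36  1.7  -0.31  0.82  0.05] F [-0.5 -0.2 -0.9]
(0.4302, -0.1468, 0.3, 0.0) -> [-0.2067, -0.1895, 0.0013] [0.17, -0.04, -1.49]
(0.4302, -0.1468, 0.192, 0.0) -> [-0.2068, -0.1898, 0.1093] [0.17, -0.04, -1.49]
```

View pics/w3.png

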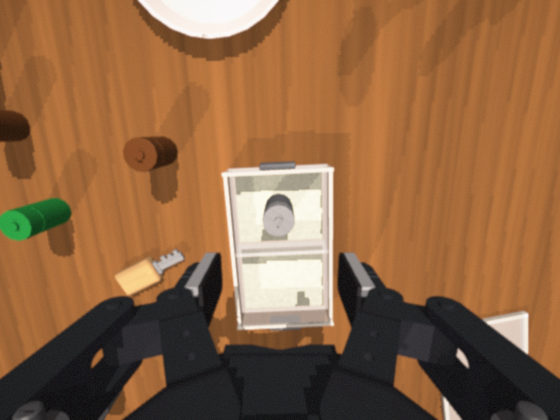

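Cell 1 stands upright in the near-dish compartment (top at 279,216). Next the second cell.

{"method": "send_rows", "body": {"increments": [[0.2,[-0.2067,-0.1895,0.0013],[0,0,-1.5]],[0.2,[-0.2067,-0.1895,0.0013],[0,0,-1.5]],[0.2,[-0.2067,-0.1895,0.0013],[0,0,-1.5]],[0.2,[-0.2067,-0.1895,0.0013],[0,0,-1.5]],[0.2,[-0.2067,-0.1895,0.0013],[0,0,-1.5]],[0.2,[-0.2067,-0.1895,0.0013],[0,0,-1.5]],[0.2,[-0.2067,-0.1895,0.0013],[0,0,-1.5]],[0.2,[-0.2067,-0.1895,0.0013],[0,0,-1.5]],[0.2,[-0.2067,-0.1895,0.0013],[0,0,-1.5]]]}}

```text
clock: 8.85
position: [0.4301, -0.1463, 0.2987]
ee_rot: [-0.0, 0.707, 0.708, -0.0]
wrist_force: [0.2, 0.3, 0.0]
width: 0.0683
```

```bash
python3 mv.py .4302,-.1468,.30,0  .4302,-.1468,.192,0; python3 - <<'E'
from plant import get_image
import cv2,numpy as np
im,d=get_image('wrist');cv2.imwrite(f'pics/w4.png',im)
E
```

```text
t 8.85 p [ 0.4301 -0.1463  0.2987] phi 0.08 w 0.0683 q [-0.07  0.45  0.35  2.14 -0.27  0.59  0.47] F [0.2 0.3 0. ]
(0.4302, -0.1468, 0.3, 0.0) -> [-0.0005, 0.0, -0.0013] [-0.01, 0.0, 0.08]
(0.4302, -0.1468, 0.192, 0.0) -> [-0.0005, 0.0001, 0.1067] [-0.01, 0.0, 0.08]
```

View pics/w4.png

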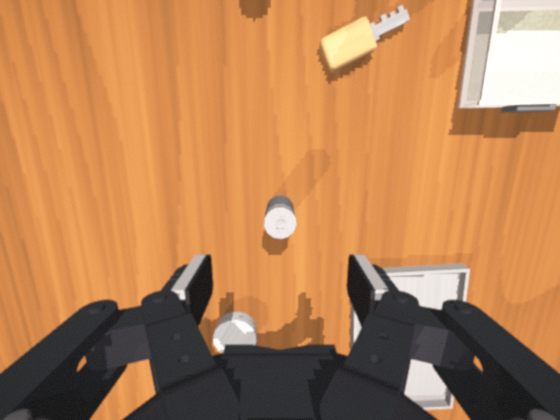

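{"method": "send_rows", "body": {"increments": [[0.2,[0,0,0.06],[0,0,0]],[0.2,[0,0,0.1067],[0,0,0]],[0.2,[0,0,0.1067],[0,0,0]],[0.2,[0,0,0.1067],[0,0,0]],[1,[0,0,0.1067],[0,0,0]],[1,[0,0,0.1067],[0,0,0]],[1,[0,0,0.1067],[0,0,0]],[1,[0,0,0.1067],[0,0,0]],[1,[0,0,0.1067],[0,0,0]],[1,[0,0,0.1067],[0,0,0]],[1,[0,0,0.04],[0,0,0]],[1,[0,0,0],[0,0,0]],[1,[0.128,0.196,0],[0,0,1.5]],[1,[0.128,0.196,0],[0,0,1.5]],[1,[0.128,0.196,0],[0,0,1.5]],[1,[0.128,0.196,0],[0,0,1.5]],[1,[0.128,0.196,0],[0,0,1.5]],[1,[0.128,0.196,0],[0,0,1.5]],[1,[0.128,0.196,0],[0,0,1.5]],[1,[0.128,0.196,0],[0,0,1.5]]]}}

```text
clock: 11.4
position: [0.6254, -0.0194, 0.2992]
ee_rot: [0.0, 0.717, 0.698, 0.0]
wrist_force: [0.3, 0.4, -1.4]
width: 0.0241
```

```bash
python3 mv.py .6255,-.0185,.196,-1.5;python3 - <<'E'
from plant import get_image
import cv2,numpy as np
im,d=get_image('wrist');cv2.imwrite(f'pics/w5.png',im)
E
```

```text
t 11.4 p [ 0.6254 -0.0194  0.2992] phi -1.54 w 0.0241 q [-0.31  0.68  0.38  1.7  -0.32  0.82  0.19] F [ 0.3  0.4 -1.4]
(0.6255, -0.0185, 0.196, -1.5) -> [0.0009, 0.0001, 0.1032] [0.01, -0.0, -0.04]
```

View pics/w5.png

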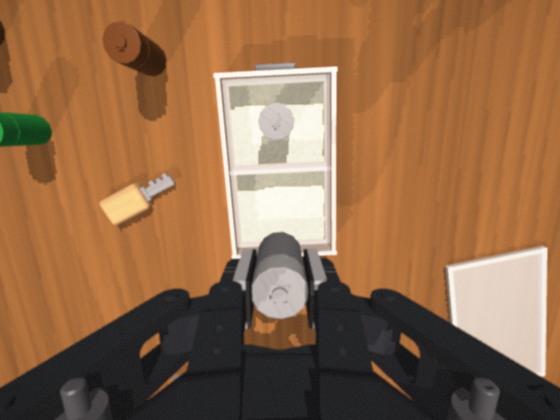

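{"method": "send_rows", "body": {"increments": [[1,[0.001,0,0.05],[0,0,0]],[1,[0.001,0,0.08],[0,0,0]],[1,[0.001,0,0.095],[0,0,0]],[1,[0.001,0,0.1],[0,0,0]],[1,[0.001,0,0.102],[0,0,0]],[1,[0.001,0,0.103],[0,0,0]],[1,[0.001,0,0.103],[0,0,0]]]}}

```text
clock: 12.32
position: [0.626, -0.0178, 0.1965]
ee_rot: [0.0, 0.716, 0.698, 0.0]
wrist_force: [0.3, -0.3, 1.3]
width: 0.0243
```

{"method": "send_rows", "body": {"increments": [[1,[0,0,0.0007],[0,0,0]],[1,[0,0,0.0007],[0,0,0]],[0.5,[0,0,0.0007],[0,0,0]],[0.5,[0,0,0.0007],[0,0,0]],[0.5,[0,0,0.0007],[0,0,0]],[0.5,[0,0,0],[0,0,0]],[0.5,[0,0,-0.03],[0,0,0]],[0.5,[0,0,-0.08],[0,0,0]],[0.5,[0,0,-0.105],[0,0,0]],[0.2,[0,0,-0.105],[0,0,0]]]}}

```text
clock: 13.58
position: [0.6262, -0.0179, 0.3028]
ee_rot: [0.001, 0.716, 0.698, 0.001]
wrist_force: [0.1, 0.0, 0.2]
width: 0.0597
```

```bash
python3 mv.py .388,.2715,.30,-70  .388,.2715,.1765,-70;python3 - <<'E'
from plant import get_image
import cv2,numpy as np
im,d=get_image('wrist');cv2.imwrite(f'pics/w6.png',im)
E
```

```text
t 13.57 p [ 0.6262 -0.0179  0.3028] phi -1.49 w 0.0597 q [-0.32  0.68  0.38  1.7  -0.33  0.83  0.19] F [0.1 0.  0.2]
(0.388, 0.2715, 0.3, -70.0) -> [0.2831, -0.2456, 0.0021] [0.15, -0.13, 68.51]
(0.388, 0.2715, 0.1765, -70.0) -> [0.283, -0.246, 0.1256] [0.15, -0.13, 68.51]
```

View pics/w6.png

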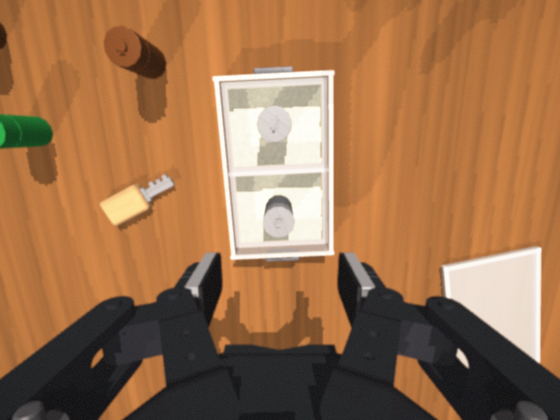

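{"method": "send_rows", "body": {"increments": [[0.2,[0.283,-0.2456,0.002],[0,0,68.5]],[0.2,[0.283,-0.2456,0.002],[0,0,68.5]],[0.2,[0.283,-0.2456,0.002],[0,0,68.5]],[0.2,[0.283,-0.2456,0.002],[0,0,68.5]],[0.2,[0.283,-0.2456,0.002],[0,0,68.5]],[0.2,[0.283,-0.2456,0.002],[0,0,68.5]],[0.2,[0.283,-0.2456,0.002],[0,0,68.5]],[0.2,[0.283,-0.2456,0.002],[0,0,68.5]],[0.2,[0.283,-0.2456,0.002],[0,0,68.5]],[0.2,[0.283,-0.2456,0.002],[0,0,68.5]],[0.2,[0.283,-0.2456,0.002],[0,0,68.5]],[0.2,[0.283,-0.2456,0.002],[0,0,68.5]]]}}

```text
clock: 15.12
position: [0.3878, 0.2712, 0.2989]
ee_rot: [-0.0, 0.985, 0.174, 0.0]
wrist_force: [-0.2, -0.2, -0.2]
width: 0.0684
```

```bash
python3 mv.py .388,.2715,.1765,-70;python3 - <<'E'
from plant import get_image
import cv2,numpy as np
im,d=get_image('wrist');cv2.imwrite(f'pics/w7.png',im)
cv2.imwrite(f'pics/w7c.png',cv2.resize(im[150:300,190:370],None,fx=4,fy=4,interpolation=cv2.INTER_CUBIC))
E
```

```text
t 15.12 p [0.3878 0.2712 0.2989] phi -70.01 w 0.0684 q [-1.29  0.58  0.76  2.11 -0.63  0.69 -1.32] F [-0.2 -0.2 -0.2]
(0.388, 0.2715, 0.1765, -70.0) -> [0.0002, -0.0002, 0.1224] [-0.01, -0.0, -0.01]
```

View pics/w7c.png

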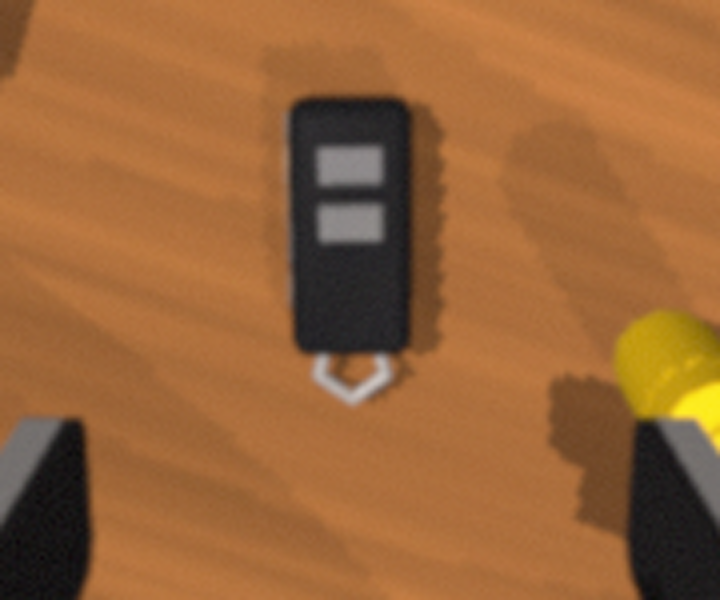

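```bash
python3 - <<'E'
from h import *
from plant import observe
s=observe();p,q=s['position'],s['ee_rot']
for c in [(351,225),(351,100),(351,350)]:
  print(watz(p,q,(c[0]+.5)/4+190-.5,(c[1]+.5)/4+150-.5,.014))
E
python3 mv.py .387,.2725,.1765,-70
```

```text
[0.3903 0.2743 0.014 ]
[0.4166 0.2839 0.014 ]
[0.3624 0.2642 0.014 ]
t 15.18 p [0.3878 0.2713 0.2989] phi -70.0 w 0.0685 q [-1.29  0.58  0.76  2.11 -0.63  0.69 -1.32] F [ 0.1 -1.1 -0.2]
(0.387, 0.2725, 0.1765, -70.0) -> [-0.0003, -0.0014, 0.1224] [-0.01, -0.0, -0.0]
```

{"method": "send_rows", "body": {"increments": [[0.3,[0.002,-0.001,0.06],[0,0,0]],[0.3,[0.002,-0.001,0.11],[0,0,0]],[0.3,[0.002,-0.001,0.12],[0,0,0]],[0.3,[0.002,-0.001,0.1224],[0,0,0]],[0.3,[0.002,-0.001,0.1224],[0,0,0]],[0.3,[0.002,-0.001,0.1224],[0,0,0]],[1,[0.002,-0.001,0.1224],[0,0,0]],[1,[0.002,-0.001,0.1224],[0,0,0]],[1,[0.002,-0.001,0.1224],[0,0,0]],[1,[0.002,-0.001,0.1224],[0,0,0]],[1,[0.002,-0.001,0.1224],[0,0,0]],[1,[0.002,-0.001,0.1224],[0,0,0]]]}}

```text
clock: 16.68
position: [0.3892, 0.2732, 0.1771]
ee_rot: [-0.0, 0.985, 0.174, 0.0]
wrist_force: [-4.2, -0.3, 16.3]
width: 0.0262
```

```bash
python3 mv.py .3892,.273,.29,-70
```

```text
t 16.68 p [0.3892 0.2732 0.1771] phi -69.99 w 0.0262 q [-1.09  0.77  0.48  2.14 -0.87  0.43 -1.13] F [-4.2 -0.3 16.3]
(0.3892, 0.273, 0.29, -70.0) -> [-0.0, 0.0001, -0.1129] [-0.04, -0.03, 0.01]
```

{"method": "send_rows", "body": {"increments": [[1,[0,0,-0.03],[0,0,0]],[1,[0,0,-0.08],[0,0,0]],[1,[0,0,-0.12],[0,0,0]],[1,[0,0,-0.12],[0,0,0]]]}}

```text
clock: 17.18
position: [0.3894, 0.2736, 0.2986]
ee_rot: [-0.001, 0.985, 0.174, 0.001]
wrist_force: [1.1, 0.4, -0.9]
width: 0.026
```

```bash
python3 mv.py .5635,-.2502,.29,-86.6; python3 - <<'E'
from plant import get_image
import cv2,numpy as np
im,d=get_image('wrist');cv2.imwrite(f'pics/w8.png',im)
E
```

```text
t 17.18 p [0.3894 0.2736 0.2986] phi -69.96 w 0.026 q [-1.29  0.59  0.77  2.11 -0.65  0.69 -1.31] F [ 1.1  0.4 -0.9]
(0.5635, -0.2502, 0.29, -86.6) -> [-0.016, 0.5517, 0.0075] [-0.13, -0.17, 16.64]
```

View pics/w8.png

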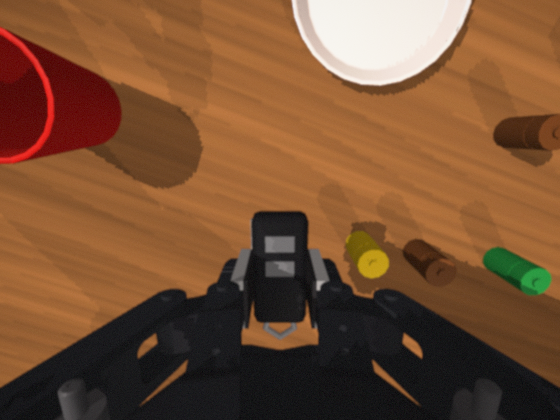

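Remote held straight. Carrying it over the tray.

{"method": "send_rows", "body": {"increments": [[1,[-0.016,0.5517,0],[0,0,16.6]],[1,[-0.016,0.5517,0],[0,0,16.6]],[1,[-0.016,0.5517,0],[0,0,16.6]],[1,[-0.016,0.5517,0],[0,0,16.6]],[1,[-0.016,0.5517,0],[0,0,16.6]],[1,[-0.016,0.5517,0],[0,0,16.6]],[1,[-0.016,0.5517,0],[0,0,16.6]],[1,[-0.016,0.5517,0],[0,0,16.6]],[1,[-0.016,0.5517,0],[0,0,16.6]],[1,[-0.016,0.5517,0],[0,0,16.6]],[1,[-0.016,0.5517,0],[0,0,16.6]],[1,[-0.016,0.5517,0],[0,0,16.6]],[1,[-0.016,0.5517,0],[0,0,16.6]]]}}

```text
clock: 18.85
position: [0.563, -0.2497, 0.2964]
ee_rot: [-0.0, 1.0, 0.03, -0.0]
wrist_force: [-0.0, -0.7, -0.2]
width: 0.0261
```

```bash
python3 mv.py .5635,-.2502,.181,-86.6; python3 - <<'E'
from plant import get_image
import cv2,numpy as np
im,d=get_image('wrist');cv2.imwrite(f'pics/w9.png',im)
E
```

```text
t 18.85 p [ 0.563  -0.2497  0.2964] phi -86.51 w 0.0261 q [-0.14  0.77  0.72  1.74 -0.64  0.88 -0.64] F [-0.  -0.7 -0.2]
(0.5635, -0.2502, 0.181, -86.6) -> [0.0004, 0.0005, 0.1154] [-0.03, 0.0, 0.09]
```

View pics/w9.png

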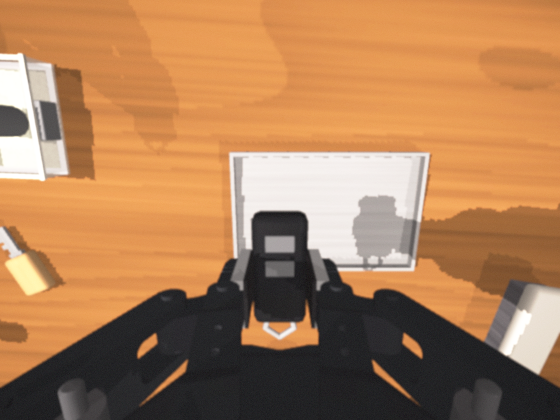

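```bash
python3 - <<'E'
from h import *
from plant import observe
s=observe();p,q=s['position'],s['ee_rot']
for c in [(231,154),(428,154),(414,270)]:
  print(watz(p,q,*c,.012))
E
```

```text
[ 0.6095 -0.2058  0.012 ]
[ 0.6197 -0.3732  0.012 ]
[ 0.5118 -0.3811  0.012 ]
```

{"method": "send_rows", "body": {"increments": [[1,[0,0,0.05],[0,0,0]],[1,[0,0,0.09],[0,0,0]],[1,[0,0,0.105],[0,0,0]],[1,[0,0,0.112],[0,0,0]],[1,[0,0,0.114],[0,0,0]],[1,[0,0,0.115],[0,0,0]],[1,[0,0,0.115],[0,0,0]]]}}

```text
clock: 19.77
position: [0.5631, -0.2508, 0.1822]
ee_rot: [0.0, 1.0, 0.03, 0.0]
wrist_force: [-0.2, -0.4, -0.3]
width: 0.0264
```

{"method": "send_rows", "body": {"increments": [[1,[0,0,0.001],[0,0,0]],[1,[0,0,0.0017],[0,0,0]],[1,[0,0,0.0017],[0,0,0]]]}}

```text
clock: 20.15
position: [0.5629, -0.2508, 0.1802]
ee_rot: [-0.0, 1.0, 0.03, 0.0]
wrist_force: [-1.3, 2.1, 7.3]
width: 0.0262
```

Contact at 7 N; release and lift.

{"method": "send_rows", "body": {"increments": [[0.52,[0,0,0],[0,0,0]],[0.52,[0,0,0],[0,0,0]],[0.52,[0,0,0],[0,0,0]],[0.52,[0,0,0],[0,0,0]],[0.52,[0,0,-0.03],[0,0,0]],[0.52,[0,0,-0.08],[0,0,0]],[0.3,[0,0,-0.12],[0,0,0]],[0.3,[0,0,-0.12],[0,0,0]]]}}

```text
clock: 21.15
position: [0.5634, -0.2511, 0.3025]
ee_rot: [0.001, 1.0, 0.03, 0.002]
wrist_force: [0.4, 0.2, -0.4]
width: 0.06
```

```bash
python3 mv.py .4835,-.0115,.30,-65; python3 - <<'E'
from plant import get_image
import cv2,numpy as np
im,d=get_image('wrist');cv2.imwrite(f'pics/w10.png',im)
E
```

```text
t 21.15 p [ 0.5634 -0.2511  0.3025] phi -86.59 w 0.06 q [-0.14  0.76  0.73  1.74 -0.63  0.89 -0.64] F [ 0.4  0.2 -0.4]
(0.4835, -0.0115, 0.3, -65.0) -> [-0.0655, -0.244, 0.0019] [0.13, -0.21, -21.59]
```

View pics/w10.png

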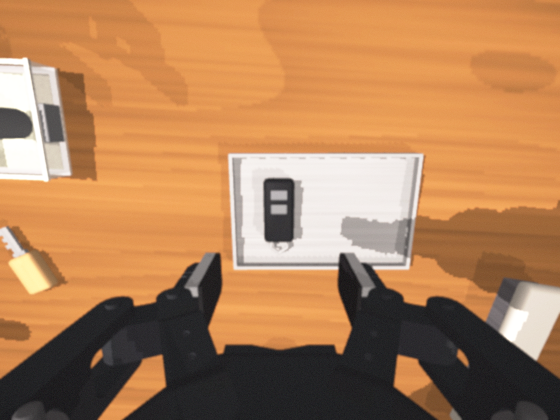

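Remote lies flat in the tray (279,210). Now the key.

{"method": "send_rows", "body": {"increments": [[0.3,[-0.0655,-0.244,0.002],[0,0,-21.6]],[0.3,[-0.0655,-0.244,0.002],[0,0,-21.6]],[0.3,[-0.0655,-0.244,0.002],[0,0,-21.6]],[0.3,[-0.0655,-0.244,0.002],[0,0,-21.6]],[0.3,[-0.0655,-0.244,0.002],[0,0,-21.6]],[0.3,[-0.0655,-0.244,0.002],[0,0,-21.6]],[0.3,[-0.0655,-0.244,0.002],[0,0,-21.6]],[0.3,[-0.0655,-0.244,0.002],[0,0,-21.6]],[0.3,[-0.0655,-0.244,0.002],[0,0,-21.6]]]}}

```text
clock: 22.32
position: [0.4831, -0.0118, 0.2977]
ee_rot: [0.0, 0.976, 0.216, -0.0]
wrist_force: [0.6, -0.8, 0.7]
width: 0.0601
```

```bash
python3 mv.py .4835,-.0115,.177,-65; python3 - <<'E'
from plant import get_image
import cv2,numpy as np
im,d=get_image('wrist')
cv2.imwrite(f'pics/w11c.png',cv2.resize(im[150:300,190:370],None,fx=4,fy=4,interpolation=cv2.INTER_CUBIC))
E
```

```text
t 22.32 p [ 0.4831 -0.0118  0.2977] phi -65.06 w 0.0601 q [-0.6   0.57  0.68  2.09 -0.57  0.68 -0.67] F [ 0.6 -0.8  0.7]
(0.4835, -0.0115, 0.177, -65.0) -> [0.0005, -0.0001, 0.1207] [0.01, 0.01, -0.06]
```

View pics/w11c.png

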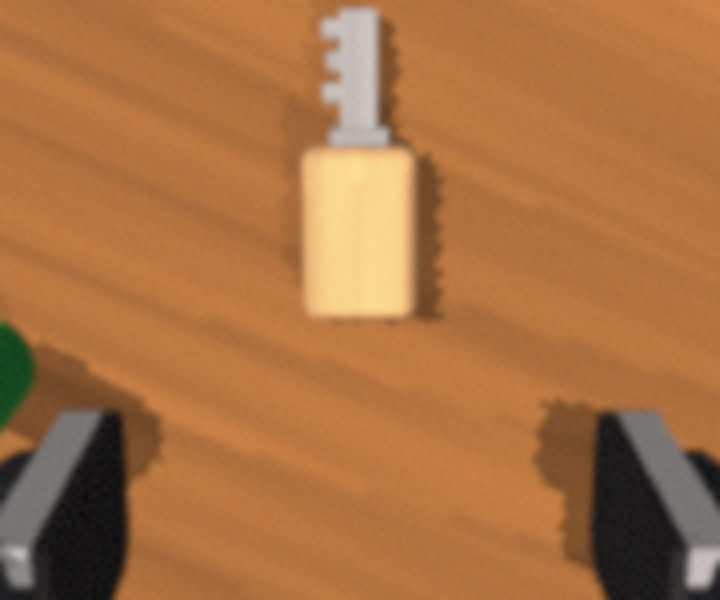

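{"method": "send_rows", "body": {"increments": [[0.3,[0.0005,0,0.06],[0,0,0]],[0.3,[0.0005,0,0.11],[0,0,0]],[0.3,[0.0005,0,0.118],[0,0,0]],[0.3,[0.0005,0,0.12],[0,0,0]],[0.3,[0.0005,0,0.12],[0,0,0]],[0.3,[0.0005,0,0.12],[0,0,0]],[1,[0.0005,0,0.12],[0,0,0]],[1,[0.0005,0,0.12],[0,0,0]],[1,[0.0005,0,0.12],[0,0,0]],[1,[0.0005,0,0.12],[0,0,0]],[1,[0.0005,0,0.12],[0,0,0]],[1,[0.0005,0,0.12],[0,0,0]]]}}

```text
clock: 23.88
position: [0.4835, -0.0108, 0.1784]
ee_rot: [-0.0, 0.976, 0.216, 0.0]
wrist_force: [-1.5, 2.2, 15.8]
width: 0.0236
```

```bash
python3 mv.py .4835,-.0115,.177,-65
```

```text
t 23.88 p [ 0.4835 -0.0108  0.1784] phi -64.99 w 0.0236 q [-0.42  0.76  0.43  2.12 -0.77  0.42 -0.5 ] F [-1.5  2.2 15.8]
(0.4835, -0.0115, 0.177, -65.0) -> [-0.0003, 0.0006, 0.0014] [-0.02, -0.04, 0.01]
```

{"method": "send_rows", "body": {"increments": [[1,[0,0,-0.03],[0,0,0]],[1,[0,0,-0.08],[0,0,0]],[1,[0,0,-0.12],[0,0,0]],[1,[0,0,-0.12],[0,0,0]]]}}

```text
clock: 24.38
position: [0.4839, -0.0107, 0.3]
ee_rot: [-0.0, 0.976, 0.217, 0.002]
wrist_force: [0.6, 0.3, -1.4]
width: 0.024
```

```bash
python3 mv.py .5485,-.3315,.295,-86.6; python3 - <<'E'
from plant import get_image
import cv2,numpy as np
im,d=get_image('wrist')
cv2.imwrite(f'pics/w12.png',im)
E
```

```text
t 24.38 p [ 0.4839 -0.0107  0.3   ] phi -64.96 w 0.024 q [-0.61  0.57  0.69  2.08 -0.58  0.68 -0.66] F [ 0.6  0.3 -1.4]
(0.5485, -0.3315, 0.295, -86.6) -> [-0.0773, 0.318, 0.005] [0.0, -0.22, 21.64]
```

View pics/w12.png

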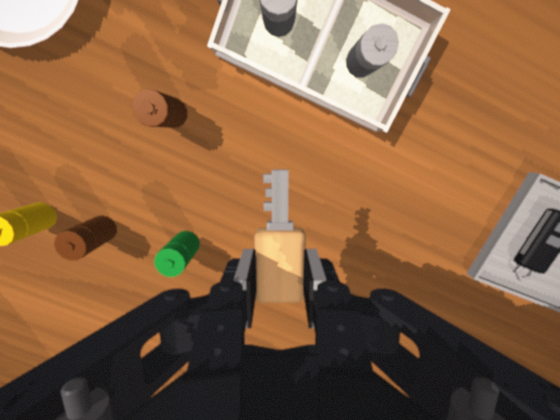

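{"method": "send_rows", "body": {"increments": [[1,[-0.0773,0.318,0],[0,0,21.6]],[1,[-0.0773,0.318,0],[0,0,21.6]],[1,[-0.0773,0.318,0],[0,0,21.6]],[1,[-0.0773,0.318,0],[0,0,21.6]],[1,[-0.0773,0.318,0],[0,0,21.6]],[1,[-0.0773,0.318,0],[0,0,21.6]],[1,[-0.0773,0.318,0],[0,0,21.6]],[1,[-0.0773,0.318,0],[0,0,21.6]],[1,[-0.0773,0.318,0],[0,0,21.6]],[1,[-0.0773,0.318,0],[0,0,21.6]]]}}

```text
clock: 25.68
position: [0.5481, -0.3308, 0.2979]
ee_rot: [-0.0, 1.0, 0.03, 0.0]
wrist_force: [0.8, 0.1, -0.8]
width: 0.0236
```

```bash
python3 mv.py .5485,-.3315,.1825,-86.6; python3 - <<'E'
from plant import get_image
import cv2,numpy as np
im,d=get_image('wrist')
cv2.imwrite(f'pics/w13.png',im)
E
```

```text
t 25.68 p [ 0.5481 -0.3308  0.2979] phi -86.52 w 0.0236 q [ 0.01  0.8   0.73  1.67 -0.64  0.92 -0.53] F [ 0.8  0.1 -0.8]
(0.5485, -0.3315, 0.1825, -86.6) -> [0.0003, 0.0007, 0.1154] [-0.01, -0.01, 0.08]
```

View pics/w13.png

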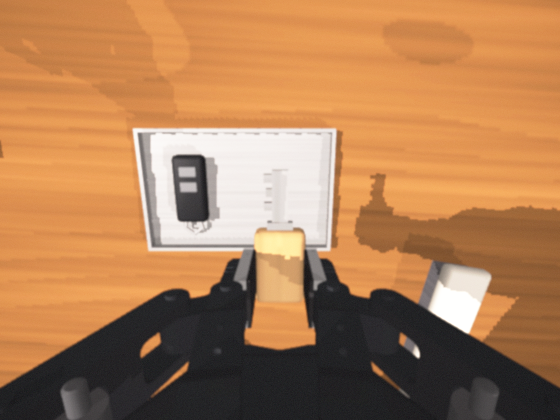

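{"method": "send_rows", "body": {"increments": [[1,[0,0.0005,0.05],[0,0,0]],[1,[0,0.0005,0.09],[0,0,0]],[1,[0,0.0005,0.105],[0,0,0]],[1,[0,0.0005,0.112],[0,0,0]],[1,[0,0.0005,0.114],[0,0,0]],[1,[0,0.0005,0.115],[0,0,0]],[1,[0,0.0005,0.115],[0,0,0]]]}}

```text
clock: 26.6
position: [0.5481, -0.3323, 0.1835]
ee_rot: [0.0, 1.0, 0.03, 0.0]
wrist_force: [-0.1, 0.1, -0.5]
width: 0.024
```

{"method": "send_rows", "body": {"increments": [[1,[0,0,0.001],[0,0,0]],[1,[0,0,0.0018],[0,0,0]],[1,[0,0,0.0018],[0,0,0]]]}}

```text
clock: 26.98
position: [0.5479, -0.3323, 0.1815]
ee_rot: [-0.0, 1.0, 0.03, 0.0]
wrist_force: [-2.1, 2.0, 7.6]
width: 0.0236
```

{"method": "send_rows", "body": {"increments": [[0.52,[0,0,0],[0,0,0]],[0.52,[0,0,0],[0,0,0]],[0.52,[0,0,0],[0,0,0]],[0.52,[0,0,0],[0,0,0]],[0.52,[0,0,-0.03],[0,0,0]],[0.52,[0,0,-0.08],[0,0,0]],[0.1,[0,0,-0.12],[0,0,0]],[0.1,[0,0,-0.12],[0,0,0]]]}}

```text
clock: 27.98
position: [0.5483, -0.3327, 0.3038]
ee_rot: [0.001, 1.0, 0.03, 0.002]
wrist_force: [0.1, 0.3, -0.9]
width: 0.0755
```

```bash
python3 mv.py .385,-.2795,.30,-36; python3 - <<'E'
from plant import get_image
import cv2,numpy as np
im,d=get_image('wrist')
cv2.imwrite(f'pics/w14.png',im)
E
```

```text
t 27.98 p [ 0.5483 -0.3327  0.3038] phi -86.59 w 0.0755 q [ 0.01  0.8   0.73  1.67 -0.64  0.93 -0.53] F [ 0.1  0.3 -0.9]
(0.385, -0.2795, 0.3, -36.0) -> [-0.1598, -0.0628, 0.0031] [0.21, -0.15, -50.59]
```

View pics/w14.png

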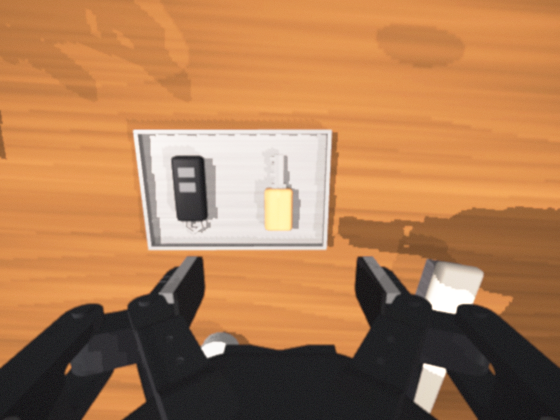

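{"method": "send_rows", "body": {"increments": [[0.1,[-0.1598,-0.0628,0.003],[0,0,-50.6]],[0.1,[-0.1598,-0.0628,0.003],[0,0,-50.6]],[0.1,[-0.1598,-0.0628,0.003],[0,0,-50.6]],[0.1,[-0.1598,-0.0628,0.003],[0,0,-50.6]],[0.1,[-0.1598,-0.0628,0.003],[0,0,-50.6]],[0.1,[-0.1598,-0.0628,0.003],[0,0,-50.6]],[0.1,[-0.1598,-0.0628,0.003],[0,0,-50.6]],[0.1,[-0.1598,-0.0628,0.003],[0,0,-50.6]],[0.1,[-0.1598,-0.0628,0.003],[0,0,-50.6]],[0.1,[-0.1598,-0.0628,0.003],[0,0,-50.6]]]}}

```text
clock: 29.28
position: [0.3847, -0.279, 0.2979]
ee_rot: [-0.0, 0.891, 0.454, -0.0]
wrist_force: [0.0, 0.4, 0.3]
width: 0.0768
```

```bash
python3 mv.py .385,-.2795,.18,-36; python3 - <<'E'
from plant import get_image
import cv2,numpy as np
im,d=get_image('wrist')
cv2.imwrite(f'pics/w15c.png',cv2.resize(im[150:300,190:370],None,fx=4,fy=4,interpolation=cv2.INTER_CUBIC))
E
```

```text
t 29.27 p [ 0.3847 -0.279   0.2979] phi -36.01 w 0.0768 q [ 0.12  0.51  0.51  2.1  -0.42  0.63  0.29] F [0.  0.4 0.3]
(0.385, -0.2795, 0.18, -36.0) -> [-0.0002, 0.0006, 0.1179] [-0.01, 0.01, -0.01]
```

View pics/w15c.png

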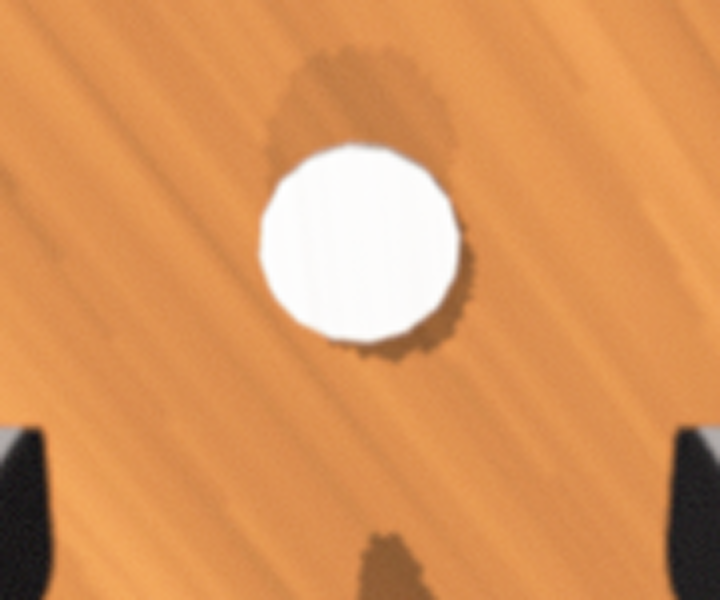

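{"method": "send_rows", "body": {"increments": [[0.1,[0,0,0.06],[0,0,0]],[0.1,[0,0,0.11],[0,0,0]],[0.1,[0,0,0.118],[0,0,0]],[0.1,[0,0,0.1195],[0,0,0]],[0.1,[0,0,0.1195],[0,0,0]],[0.1,[0,0,0.1195],[0,0,0]],[1,[0,0,0.1195],[0,0,0]],[1,[0,0,0.1195],[0,0,0]],[1,[0,0,0.1195],[0,0,0]],[1,[0,0,0.1195],[0,0,0]],[1,[0,0,0.1195],[0,0,0]],[1,[0,0,0.1195],[0,0,0]]]}}

```text
clock: 30.82
position: [0.3847, -0.2791, 0.1792]
ee_rot: [0.0, 0.891, 0.454, 0.0]
wrist_force: [-3.0, 2.8, 20.8]
width: 0.0416
```

{"method": "send_rows", "body": {"increments": [[1,[0,0,-0.03],[0,0,0]],[1,[0,0,-0.08],[0,0,0]],[1,[0,0,-0.12],[0,0,0]],[1,[0,0,-0.12],[0,0,0]]]}}

```text
clock: 31.32
position: [0.3851, -0.2792, 0.3008]
ee_rot: [0.002, 0.891, 0.454, 0.001]
wrist_force: [0.2, 0.1, -1.8]
width: 0.041
```

```bash
python3 mv.py .577,.262,.29,-1; python3 - <<'E'
from plant import get_image
import cv2,numpy as np
im,d=get_image('wrist')
cv2.imwrite(f'pics/w16.png',im)
E
```

```text
t 31.32 p [ 0.3851 -0.2792  0.3008] phi -35.97 w 0.041 q [ 0.1   0.51  0.54  2.1  -0.43  0.64  0.3 ] F [ 0.2  0.1 -1.8]
(0.577, 0.262, 0.29, -1.0) -> [0.5507, -0.1626, 0.0107] [0.24, 0.01, -34.97]
```

View pics/w16.png

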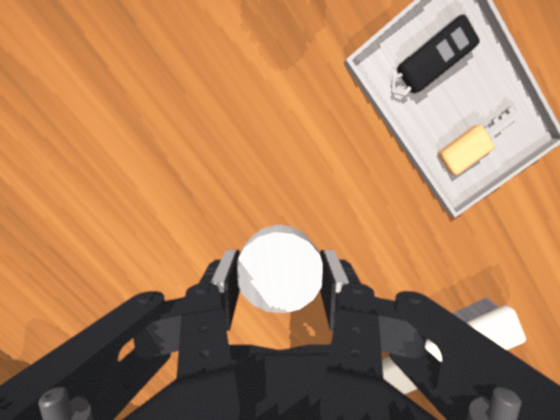

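{"method": "send_rows", "body": {"increments": [[1,[0.5507,-0.1626,0],[0,0,-35]],[1,[0.5507,-0.1626,0],[0,0,-35]],[1,[0.5507,-0.1626,0],[0,0,-35]],[1,[0.5507,-0.1626,0],[0,0,-35]],[1,[0.5507,-0.1626,0],[0,0,-35]],[1,[0.5507,-0.1626,0],[0,0,-35]],[1,[0.5507,-0.1626,0],[0,0,-35]],[1,[0.5507,-0.1626,0],[0,0,-35]],[1,[0.5507,-0.1626,0],[0,0,-35]],[1,[0.5507,-0.1626,0],[0,0,-35]],[1,[0.5507,-0.1626,0],[0,0,-35]],[1,[0.5507,-0.1626,0],[0,0,-35]],[1,[0.5507,-0.1626,0],[0,0,-35]],[1,[0.5507,-0.1626,0],[0,0,-35]]]}}

```text
clock: 33.12
position: [0.5767, 0.2614, 0.2987]
ee_rot: [-0.0, 0.714, 0.701, 0.0]
wrist_force: [0.1, 0.5, -0.4]
width: 0.0412
```

```bash
python3 mv.py .577,.262,.186,-1; python3 - <<'E'
from plant import get_image
import cv2,numpy as np
im,d=get_image('wrist')
cv2.imwrite(f'pics/w17.png',im)
E
```

```text
t 33.12 p [0.5767 0.2614 0.2987] phi -1.04 w 0.0412 q [-0.78  0.7   0.4   1.68 -0.34  0.83 -0.25] F [ 0.1  0.5 -0.4]
(0.577, 0.262, 0.186, -1.0) -> [0.0006, 0.0003, 0.1127] [0.01, -0.01, -0.04]
```

View pics/w17.png

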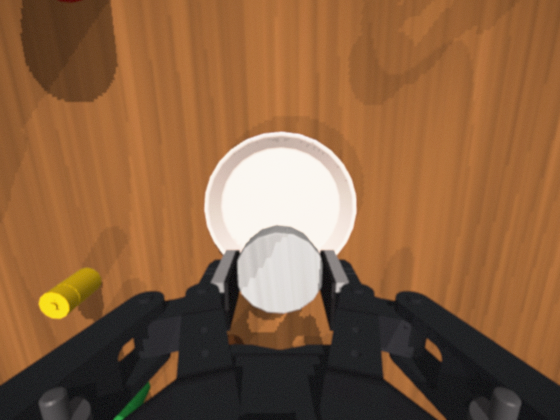

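{"method": "send_rows", "body": {"increments": [[1,[0,0,0.05],[0,0,0]],[1,[0,0,0.09],[0,0,0]],[1,[0,0,0.105],[0,0,0]],[1,[0,0,0.11],[0,0,0]],[1,[0,0,0.112],[0,0,0]],[1,[0,0,0.113],[0,0,0]],[1,[0,0,0.113],[0,0,0]]]}}

```text
clock: 34.05
position: [0.5768, 0.2622, 0.1862]
ee_rot: [0.0, 0.713, 0.701, 0.0]
wrist_force: [0.4, -0.7, -0.8]
width: 0.0412
```

{"method": "send_rows", "body": {"increments": [[1,[0,0,0.001],[0,0,0]],[1,[0,0,0.0015],[0,0,0]],[1,[0,0,0.0015],[0,0,0]]]}}

```text
clock: 34.42
position: [0.5767, 0.2621, 0.1844]
ee_rot: [-0.0, 0.713, 0.701, 0.0]
wrist_force: [-2.1, -0.2, 5.7]
width: 0.041
```

{"method": "send_rows", "body": {"increments": [[0.3,[0,0,0],[0,0,0]],[0.3,[0,0,0],[0,0,0]],[0.3,[0,0,0],[0,0,0]],[0.3,[0,0,0],[0,0,0]],[0.3,[0,0,-0.03],[0,0,0]],[0.3,[0,0,-0.08],[0,0,0]],[0.3,[0,0,-0.12],[0,0,0]],[0,[0,0,-0.18],[0,0,0]],[0,[0,0,-0.2],[0,0,0]],[0,[0,0,-0.2],[0,0,0]],[0,[-0.0,-0.1,-0.2],[0,0,0]],[0,[0,-0.1,-0.2],[0,0,0]],[0,[0,-0.1,-0.2],[0,0,0]],[0,[0,-0.1,-0.2],[0,0,0]]]}}

```text
clock: 36.17
position: [0.4769, 0.2639, 0.3835]
ee_rot: [0.0, 0.713, 0.701, -0.0]
wrist_force: [0.4, 0.3, 1.0]
width: 0.0855
```

```bash
python3 mv.py; python3 - <<'E'
from plant import get_image
import cv2,numpy as np
for n in ['wrist','side','top']:
    im,d=get_image(n);cv2.imwrite(f'pics/{n}F.png',im);np.save(f'pics/{n}F.npy',d)
    if n=='side': cv2.imwrite('pics/sideFc.png',cv2.resize(im[120:330,200:350],None,fx=2.85,fy=2.85,interpolation=cv2.INTER_CUBIC))
E
```

```text
t 36.17 p [0.4769 0.2639 0.3835] phi -0.98 w 0.0855 q [-0.96  0.46  0.47  1.85 -0.26  0.89 -0.38] F [0.4 0.3 1. ]
```

View pics/topF.png

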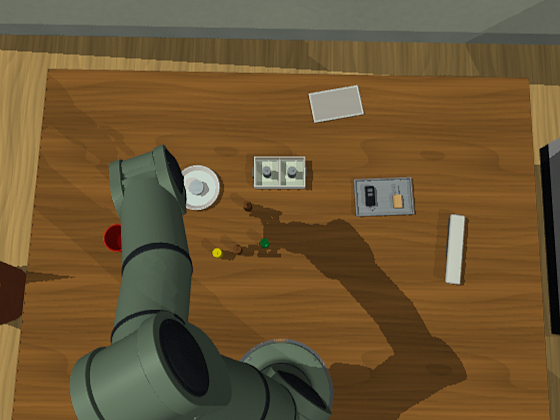

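View pics/sideFc.png

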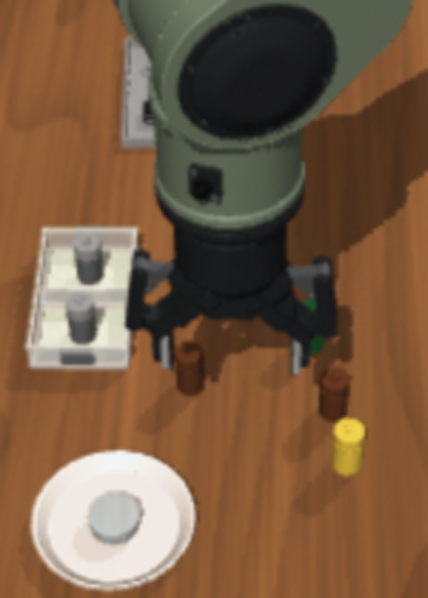

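View pics/wristF.png

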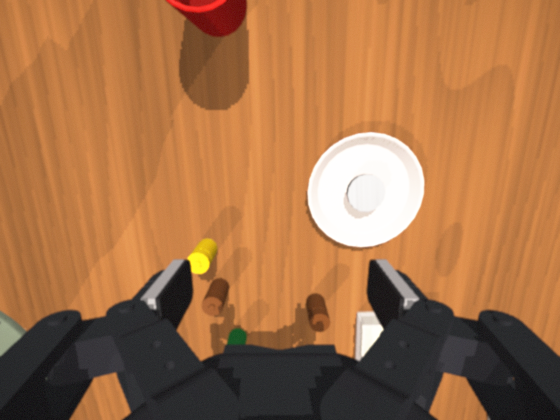

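```bash
python3 - <<'E'
from h import *
d=np.load('pics/topF.npy')
for n,u,v in [('tin',198,187),('c1',266,171),('c2',292,171),('remote',370,197),('key',397,201)]:
    o,r=ray('top',u,v)
    print(n,[np.round(o+ray('top',u+a,v+b)[1]*d[v+b,u+a],3).tolist() for a,b in [(0,0),(2,0),(-2,0),(0,2),(0,-2)]])
E
```

```text
tin [[0.577, 0.256, 0.021], [0.578, 0.251, 0.018], [0.576, 0.262, 0.023], [0.571, 0.256, 0.02], [0.583, 0.256, 0.022]]
c1 [[0.622, 0.056, 0.049], [0.622, 0.05, 0.05], [0.622, 0.062, 0.052], [0.616, 0.056, 0.051], [0.628, 0.056, 0.052]]
c2 [[0.624, -0.02, 0.047], [0.623, -0.025, 0.052], [0.623, -0.014, 0.051], [0.619, -0.02, 0.046], [0.63, -0.02, 0.051]]
remote [[0.559, -0.252, 0.012], [0.559, -0.257, 0.014], [0.557, -0.245, 0.019], [0.552, -0.251, 0.019], [0.564, -0.251, 0.017]]
key [[0.548, -0.331, 0.015], [0.549, -0.338, 0.009], [0.548, -0.325, 0.016], [0.543, -0.332, 0.01], [0.554, -0.331, 0.014]]
```

Heights agree with lying or standing flat, within the depth noise. Handing in.

```bash
python3 -c "
from plant import close_job
print(close_job())"
```

```text
the job is handed in; nothing more can be done
None
```

All five things are sorted as asked and in the order asked. I handed the job in at about 36 s of the 128 s allowed. The two grey cells stand upright in the clear box, one per compartment. The remote and then the key lie flat in the steel holder, 80 mm apart. The tin lies flat in the middle of the dish.

**Positions:** the last top, side and wrist pictures show every item in place. Depth heights are about 50 mm for the cell tops, 14–19 mm for the remote, 9–16 mm for the key and 18–23 mm for the tin. These match the expected 53, 17, 15 and 23 mm, within the depth noise of a few mm.

**Bystanders:** the brush has not moved in the top view. In that last picture the arm partly hid the cup; its visible part had not moved, and the gripper never went near it. The brown, green and yellow look-alikes were not touched.

**Forces:** the largest wrist force I read was about 21 N, while the fingers closed on the tin. It was 16 N for the remote and the key, probably from the fingertips grazing the table as they swung shut.

No check failed.

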